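# Make up two stockroom orders

## Task

Make up two orders from the goods in the stock carton: first the yellow tray gets the blue bottle, the teal oil flask and the orange can, and only when that order is complete the dark grey tray gets the amber jar and the milk carton. Stand each item upright in a tray cell of its own, flat on the cell floor, and keep everything upright on the way. Leave the green can, the tape roll and the pen cup where they are.

Things in the scene. Friction and masses are not known exactly. Their poses are not given: they have to be found in the camera images.
- bottle_mid (a point): Blue drink bottle with a white cap and a white label band: round, body 54 mm across up to 80 mm high, then a shoulder narrowing to a 31 mm cap; 118 mm high in all, about 220 g. The point is its centre, half-way up; z up. It stands upright on the stock carton's floor, 4 mm above the bench.
- flask_mid (a point): Teal flat-sided motor-oil flask with a black round cap and a white and yellow label: 42 mm thick along its own x, 58 mm wide along its own y, flat sides up to 88 mm high, 115 mm with the cap, about 200 g; starts within 23 degrees of having its thin way along world x. The point is its centre, half-way up; z up. It stands upright on the stock carton's floor, 4 mm above the bench.
- orange_can_mid (a point): Orange drinks can with a white band and an orange top with a steel tab: 52 mm across, 110 mm high, straight-sided from 6 to 100 mm, about 240 g. The point is its centre, half-way up; z up. It stands upright on the stock carton's floor, 4 mm above the bench.
- green_can_mid (a point): Green drinks can with a green top, the same size and shape as the orange one; not ordered, it stays where it stands. The point is its centre, half-way up; z up. It stands upright on the stock carton's floor, 4 mm above the bench.
- jar_mid (a point): Amber glass jar with a purple lid and a white label band: 56 mm across up to 70 mm high, lid 53 mm across, 96 mm high, about 260 g. The point is its centre, half-way up; z up. It stands upright on the stock carton's floor, 4 mm above the bench.
- milk_mid (a point): White square milk carton with red bands and a red round cap: 50 x 50 mm, flat sides up to 97 mm high, 105 mm with the cap, about 230 g; starts within 23 degrees of square to the bench. The point is its centre, half-way up; z up. It stands upright on the stock carton's floor, 4 mm above the bench.
- yellow_tray: The yellow order tray, fixed to the bench: 92 mm along its own x by 256 mm along its own y, with three equal open cells in a row along y. Cell centres are at y = -84, 0 and +84 mm from the origin; each cell is 84 mm (x) by 80 mm (y) inside. Rim and dividers stand 26 mm above the bench and are 4 mm thick, cell floor 4 mm above the bench. Origin: centre of the underside, on the bench; it is turned by up to 14 degrees about the vertical.
- grey_tray: The dark grey order tray, fixed to the bench: 92 mm along its own x by 256 mm along its own y, with three equal open cells in a row along y. Cell centres are at y = -84, 0 and +84 mm from the origin; each cell is 84 mm (x) by 80 mm (y) inside. Rim and dividers stand 26 mm above the bench and are 4 mm thick, cell floor 4 mm above the bench. Origin: centre of the underside, on the bench; it is turned by up to 14 degrees about the vertical.
- tape_roll: Bystander: roll of brown packing tape lying flat on the left of the bench, 100 mm across, 48 mm high; origin at the centre of its underside.
- pen_cup: Bystander: black cup of marker pens standing on the right of the bench, 76 mm across, about 135 mm high with the pens; origin at the centre of its underside.
Not all that is in view belongs to the job. Of the things that look like the part that bears orange_can_mid, take the one that is farthest to the robot's left at the start.

How it is judged:
By the outcome, as a careful person would: the job done as asked, in the order asked, and still so for the second after the job is handed in, with the robot touching nothing.
It also fails if it takes over 122 s, if anything falls off the work surface, if the arm or the gripper's body presses on something with over 40 N, if the wrist force passes 120 N, or if a joint passes its speed limit or range.

## Robot

A 6-joint arm with a two-finger parallel gripper is mounted at the origin on the work surface. World frame = base frame: x ahead of the robot, y to its left, z up, the work surface at z = 0. Lengths are in mm, angles in rad, forces in N, time in s.
With the tool pointing down it reaches from about 400 to 925 mm from the base axis. Payload 12.5 kg.
Tool frame: the origin (TCP) lies on the centre line of the jaws, within the pads' length; the fingertips stand 8 mm ahead of it and the grasp point (between the pads) lies 11 mm behind it; z points along the fingers, x is the direction in which the jaws open and shut, and the axes are right-handed (so a half turn about z gives the same grasp; the last joint's range is limited). The gripper opens to 95 mm and grips with 3 to 60 N. Pads are 20 mm wide; open, the fingers measure 119 mm over their backs; the gripper's body (75 mm by 180 mm) begins 59 mm behind the grasp point.
Start: joints at [-1.264, 0.491, 1.559, -0, 1.092, -0.106], TCP at [250.759, -572.509, 222.661] pointing down, gripper open.
Joint ranges: [-3.1, 3.1], [-0.84, 2.19], [0.05, 2.79], [-1.13, 4.28], [0.06, 2.93], [-2.69, 2.69]. Speed limits (rad/s): [2.22, 2.22, 2.79, 3.14, 3.14, 3.14].

## Interface

Orientations are given as [roll, pitch, yaw] about the fixed x, y, z axes, in that order (R = Rz(yaw) Ry(pitch) Rx(roll)).
In Python, from cell import env gives the robot as it stands. The module is installed in compiled form; this text tells all that it offers.
- The arm moves only by the tool send_rows, never from a script. Its argument "moves" is a list that holds one entry, the list of rows, each a list of 6 numbers: the shift along the tool's x, y, z as a fraction of full scale, then the turn, a rotation vector about the tool's x, y, z as a fraction of full scale. A call has 1 to 12 rows; each row is the pose to reach, as a shift and turn from the pose commanded when the call began, along the tool's axes at that moment; what a row does not reach only later rows make up. Full scale, the value 1, is 0.3 m for a shift and 90 degrees for a turn. A row lasts 1/12 s, in which the tool goes at most 41.7 mm and 7.16 degrees, less where a joint would pass 70% of its speed; a pose out of reach is approached as far as the arm can. A call with a number of a shift or a turn outside -1 to 1 is refused whole. A call with a gripper value outside its range is refused whole. "grip" is the gripper's target within -1 to 1 (shut at 1, half-way at 0, fully open at -1), set as the call begins (left out, the last holds). The fingers move at their own pace and stop on an object; the grip force is fixed at half the most. Time passes only in rows, so rows that repeat a pose let the fingers close. It gives the time, the measured TCP pose, the force and the opening at its end, in the units of the state.
- env.state(): the state, without advancing time (a new reading comes with each control period).
- env.read_camera(name): name is "scene" or "top" or "wrist"; returns a dict with "image" (400x640x3 uint8, red, green, blue), "mtx" (3x3 intrinsics, pixels), "distortion" ([k1, k2, p1, p2, k3] as OpenCV has them; the pictures are not rectified), "T" (4x4, takes a point from camera to world coordinates); the wrist camera has in their place "mount" (4x4, takes a point from camera to tool coordinates, whose origin is the TCP and whose axes are the tool frame's). Camera axes: x right, y up, looking along -z (the intrinsics and any distortion apply to the point x, -y, -z); pixel columns grow to the right and rows downward; lengths in mm; the calibration is good to about 2 mm. A picture is of the moment at which its call begins: read the wrist's pose just before it. There is no depth.
- env.job_done(): hands the job in, once; it reports no verdict.
Trained networks look in the newest picture that a camera, given by its name, has taken for a name from the list of things; names that differ only in an ending like _2 or _b are one class to them, and where a whole thing is asked for, a point or a joint stands for the part that bears it (a point fixed in the world has none). Each returns a list of dicts, best first, with "confidence" (0 to 1); they miss things now and then, are a little off and sometimes report something else, mostly with a low value. They report only what shows in the picture. A call takes as long as a camera call. They do not tell look-alikes from the thing itself.
- env.look_for(camera, thing): "xy" ([column, row] in pixels, amid what is visible of it).
- env.outline_of(camera, thing): "region" (400x640 bool, what is visible of it) and "xy" ([column, row] in pixels, amid what is visible of it).
The state is a dict: "t": time; "joints": joint angles; "qvel": joint speeds; "tau": joint torques, N m; "eef_pos": TCP position; "tcp_rot": TCP orientation; "ft_force": force on the tool from outside, world axes, zero at the start; "moment": the same for the moment, N m; "opening": opening from 0.0 (shut) to 1.0 (fully open).
Only numpy, scipy, OpenCV 4.12 (cv2) and the standard library are available. Lean on these libraries where they do the work, as an engineer would, in place of code of your own. Each camera call takes 0.05 s, during which the arm holds its last target. There are 200 camera calls.

## Working session

There is one attempt and no reset: what is moved stays moved. The work goes in short steps, Python scripts to look and compute and a tool call to move; the robot and the scene stay as the last step left them, time stands still between calls to the robot, and variables do not carry over. Pictures are saved under pics/ and viewed, about 12 in all and at most 16, crops included, and the job is handed in when it is done.

Besides the shell and the picture viewer there is one more tool, called after "Call:" as a command line: name --argument value ..., lists and objects as JSON in quotes. send_rows: Moves the arm, as the interface text tells. Its arguments: {"type":"object","properties":{"moves":{"type":"array","items":{"type":"array","items":{"type":"array","items":{"type":"number"}}}},"grip":{"type":"number"}},"required":["moves"]}

```bash
mkdir -p pics
cat > h.py <<'E'
import numpy as np, cv2
from cell import env
from scipy.spatial.transform import Rotation as R
def cam(n):
    s=env.state(); c=env.read_camera(n)
    if 'T' in c: T=np.array(c['T'])
    else:
        W=np.eye(4); W[:3,:3]=R.from_euler('xyz',s['tcp_rot']).as_matrix() if np.size(s['tcp_rot'])==3 else np.array(s['tcp_rot']); W[:3,3]=s['eef_pos']; T=W@np.array(c['mount'])
    return c,T
def ray(c,T,px,z):
    p=cv2.undistortPoints(np.array([[px]],float),np.array(c['mtx']),np.array(c['distortion']))[0,0]
    d=T[:3,:3]@np.array([p[0],-p[1],-1]); o=T[:3,3]; return o+d*(z-o[2])/d[2]
def proj(c,T,P):
    q=(np.atleast_2d(P)-T[:3,3])@T[:3,:3]; q=q*[1,-1,-1]
    return cv2.projectPoints(q.reshape(-1,1,3),np.zeros(3),np.zeros(3),np.array(c['mtx']),np.array(c['distortion']))[0][:,0]
def save(n,im): cv2.imwrite('pics/'+n+'.png',cv2.cvtColor(im,cv2.COLOR_RGB2BGR))
E
python3 - <<'E'
from h import *
print(env.state())
for n in ['scene','top']:
    c,T=cam(n); save(n+'0',c['image']); print(n,T.round(2).tolist(),np.array(c['mtx']).tolist())
    for k,z in dict(bottle_mid=110,flask_mid=110,orange_can_mid=114,green_can_mid=114,jar_mid=100,milk_mid=105,yellow_tray=15,grey_tray=15,tape_roll=48,pen_cup=100).items():
        for d in env.look_for(n,k)[:3]:
            print(k,np.round(d['xy']),round(d['confidence'],2),ray(c,T,d['xy'],z if n=='top' else z/2).round()[:2])
E
```

```text
{'t': 0.0, 'joints': array([-1.26362044e+00,  4.91559211e-01,  1.55943224e+00, -1.52738176e-05,
        1.09168993e+00, -1.05582503e-01]), 'qvel': array([-0.00073797, -0.00066744,  0.0005391 , -0.00034981, -0.00201429,
       -0.00136689]), 'tau': array([ 1.74328034e-03, -6.12639356e+01, -2.58187723e+01,  6.94509898e-02,
        4.82622266e-02, -3.73382306e-05]), 'eef_pos': array([ 250.67026719, -572.28389705,  222.0678832 ]), 'tcp_rot': array([-3.14149139e+00,  1.08409056e-03, -1.15803084e+00]), 'ft_force': array([-0.40366001, -0.05531777, -0.66249618]), 'moment': array([-0.01857612, -0.00895908,  0.00682488]), 'opening': 1.0036537002430557}
scene [[0.67, -0.42, 0.61, 1392.23], [0.74, 0.35, -0.57, -762.89], [0.02, 0.83, 0.55, 819.59], [0.0, 0.0, 0.0, 1.0]] [[417.52798238502805, 0.0, 324.0510795128844], [0.0, 417.52798238502805, 199.93202680793027], [0.0, 0.0, 1.0]]
bottle_mid [292. 199.] 0.84 [470. -55.]
flask_mid [353. 164.] 0.87 [428. 278.]
orange_can_mid [232. 216.] 0.71 [ 430. -261.]
orange_can_mid [201. 235.] 0.61 [ 454. -381.]
green_can_mid [267. 204.] 0.85 [ 446. -139.]
jar_m
[... 285 characters left out ...]
0, -0.07, 418.58], [-1.0, 0.02, -0.01, 8.06], [-0.01, 0.07, 1.0, 1627.87], [0.0, 0.0, 0.0, 1.0]] [[453.8298113394239, 0.0, 315.2487908290448], [0.0, 453.8298113394239, 194.63222905143718], [0.0, 0.0, 1.0]]
bottle_mid [334. 218.] 0.68 [452. -36.]
flask_mid [244. 220.] 0.51 [439. 263.]
flask_mid [308. 221.] 0.22 [438.  50.]
orange_can_mid [401. 220.] 0.82 [ 448. -258.]
orange_can_mid [432. 222.] 0.62 [ 442. -362.]
green_can_mid [369. 220.] 0.62 [ 445. -152.]
green_can_mid [310. 221.] 0.58 [440.  43.]
jar_mid [308. 218.] 0.71 [448.  52.]
yellow_tray [272. 164.] 0.58 [643. 184.]
grey_tray [369. 165.] 0.72 [ 645. -161.]
tape_roll [186. 196.] 0.92 [520. 480.]
pen_cup [460. 191.] 0.93 [ 549. -460.]
```

View pics/scene0.png

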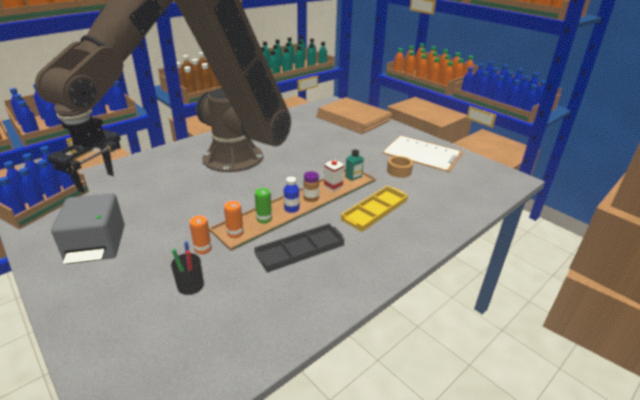

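View pics/top0.png

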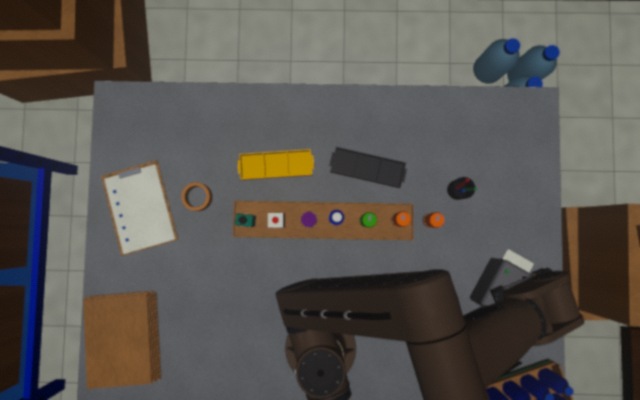

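The scene shows seven candidates in a row. In the top view, left to right: flask (245,220), milk (276,219), jar (309,219), bottle (336,217), green can (369,220), orange can A (402,219) in the carton and orange can B (436,219) on the bare bench. Can A has the larger y (−258 against −362), so it is farthest to the robot's left, and it stands in the carton as described. Next I fit the tray poses and confirm A in an enlarged crop.

Run:
```python
from h import *
c,T=cam('top')
for k in ['yellow_tray','grey_tray']:
    for d in env.outline_of('top',k)[:1]:
        m=d['region'].astype(np.uint8); cn=max(cv2.findContours(m,0,2)[0],key=cv2.contourArea)[:,0]
        w=np.array([ray(c,T,p,26)[:2] for p in cn]); print(k,d['confidence'],cv2.minAreaRect(w.astype(np.float32)))
im=c['image'][185:255,220:460]; save('cropA',cv2.resize(im,None,fx=3.3,fy=3.3,interpolation=cv2.INTER_CUBIC))
c,T=cam('wrist'); print(np.array(c['mount']).round(3).tolist(),np.array(c['mtx']).round().tolist(),c['distortion'])
```

```text
yellow_tray 0.73 ((641.5619506835938, 172.33349609375), (97.86251831054688, 269.9158935546875), 4.995398044586182)
grey_tray 0.82 ((635.5855102539062, -156.42982482910156), (269.1947326660156, 98.29846954345703), 77.46707153320312)
[[1.0, 0.0, -0.001, 0.07], [-0.0, -0.963, -0.268, -75.651], [-0.001, 0.268, -0.963, -162.467], [0.0, 0.0, 0.0, 1.0]] [[339.0, 0.0, 324.0], [0.0, 339.0, 198.0], [0.0, 0.0, 1.0]] [0.00270271 0.         0.         0.         0.        ]
```

View pics/cropA.png

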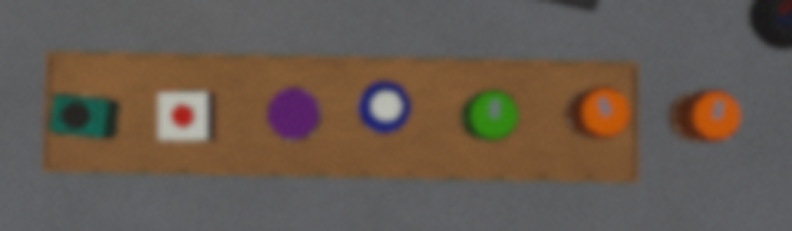

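Crop: orange A at (604,112) stands inside the carton and B at (714,115) stands outside, so A is the one to take. The yellow tray is turned about +5°, the grey about −12.5°. Now to a wrist overview pose.

Call:
send_rows --moves '[[[-0.755, -0.768, -0.527, 0, 0, -0.737], [-0.755, -0.768, -0.527, 0, 0, -0.737], [-0.755, -0.768, -0.527, 0, 0, -0.737], [-0.755, -0.768, -0.527, 0, 0, -0.737], [-0.755, -0.768, -0.527, 0, 0, -0.737], [-0.755, -0.768, -0.527, 0, 0, -0.737], [-0.755, -0.768, -0.527, 0, 0, -0.737], [-0.755, -0.768, -0.527, 0, 0, -0.737], [-0.755, -0.768, -0.527, 0, 0, -0.737], [-0.755, -0.768, -0.527, 0, 0, -0.737], [-0.755, -0.768, -0.527, 0, 0, -0.737]]]' --grip -1

```text
t: 2.22
eef_pos: [371.4, -271.5, 381.7]
tcp_rot: [3.14, -0.002, 0.004]
ft_force: [-0.6, -0.0, -0.2]
opening: 0.999
```

Call:
send_rows --moves '[[[0.43, -1, 0, 0, 0, 0], [0.43, -1, 0, 0, 0, 0], [0.43, -1, 0, 0, 0, 0], [0.43, -1, 0, 0, 0, 0], [0.43, -1, 0, 0, 0, 0], [0.43, -1, 0, 0, 0, 0], [0.43, -1, 0, 0, 0, 0], [0.43, -1, 0, 0, 0, 0], [0.43, -1, 0, 0, 0, 0], [0.43, -1, 0, 0, 0, 0], [0.43, -1, 0, 0, 0, 0]]]'

```text
t: 3.13
eef_pos: [499.9, 26.6, 380.2]
tcp_rot: [3.141, 0.001, -0.002]
ft_force: [-0.1, 0.2, -0.5]
opening: 0.997
```

```bash
cat >> h.py <<'E'
ZT=dict(bottle_mid=122,flask_mid=119,orange_can_mid=114,green_can_mid=114,jar_mid=100,milk_mid=109)
def rect(c,T,d,z):
    cn=max(cv2.findContours(d['region'].astype(np.uint8),0,2)[0],key=cv2.contourArea)[:,0]
    return cv2.minAreaRect(np.array([ray(c,T,p,z)[:2] for p in cn],np.float32))
E
python3 - <<'E'
from h import *
print(env.state()['eef_pos'],env.state()['tcp_rot'])
c,T=cam('wrist'); im=c['image'].copy()
for k in list(ZT)+['yellow_tray','grey_tray']:
    for d in env.outline_of('wrist',k)[:3]:
        if d['confidence']<.35: continue
        print(k,np.round(d['xy']),round(d['confidence'],2),ray(c,T,d['xy'],ZT.get(k,52)/2).round(),[np.round(v,1) for v in rect(c,T,d,ZT.get(k,26))])
save('w1',im)
E
```

```text
[499.92181086  26.64720829 380.15976902] [ 3.14129900e+00  1.12334316e-03 -1.50091704e-03]
bottle_mid [295. 203.] 0.73 [456. -41.  61.] [array([462.7, -27.6]), array([67.8, 48.3]), np.float64(64.6)]
flask_mid [287.   1.] 0.47 [453. 227.  60.] [array([454.7, 211.9]), array([ 2. , 25.6]), np.float64(89.9)]
orange_can_mid [297. 331.] 0.84 [ 454. -265.   57.] [array([ 457.7, -225.8]), array([66.5, 49. ]), np.float64(86.7)]
green_can_mid [296. 266.] 0.68 [ 456. -145.   57.] [array([ 455.4, -113.9]), array([58.4, 47.9]), np.float64(83.5)]
jar_mid [286. 143.] 0.84 [444.  47.  50.] [array([450.1,  51.8]), array([61.8, 50.8]), np.float64(48.8)]
milk_mid [280.  58.] 0.92 [441. 160.  54.] [array([446.5, 155.9]), array([54.5, 54.5]), np.float64(1.3)]
yellow_tray [422.  71.] 0.59 [640. 146.  26.] [array([642.9, 137.9]), array([ 99.5, 207.1]), np.float64(4.8)]
grey_tray [403. 234.] 0.92 [ 627. -102.   26.] [array([ 643.9, -112.4]), array([183.5, 100.1]), np.float64(77.3)]
grey_tray [295. 265.] 0.43 [ 451. -158.   26.] [array([ 444. , -157.2]), array([66.1, 63.3]), np.float64(90.0)]
```

View pics/w1.png

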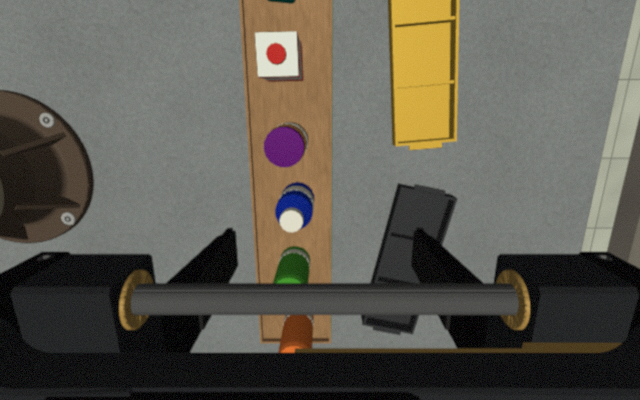

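Wrist view: milk cap (277,54), jar lid (285,146), bottle cap (291,221). The flask is at the top edge and the orange can is half hidden by the gripper. I compute top-face centres, then go over the flask.

Run:
```python
from h import *
c,T=cam('wrist')
for n,p,z in [('milkcap',(277,54),109),('jar',(285,146),100),('bottle',(291,221),122)]+[('m',q,101) for q in [(255,34),(297,31),(300,76),(257,77)]]+[('g',q,26) for q in [(402,185),(455,196),(362,318),(412,330)]]+[('y',q,26) for q in [(457,140),(394,145),(452,22),(391,23)]]: print(n,p,ray(c,T,p,z).round(1)[:2])
```

```text
milkcap (277, 54) [444.2 158.8]
jar (285, 146) [449.1  49. ]
bottle (291, 221) [456.4 -46.5]
m (255, 34) [417.8 182. ]
m (297, 31) [467.9 185.2]
m (300, 76) [470.4 134.8]
m (257, 77) [417.5 133.6]
g (402, 185) [621.8 -20.9]
g (455, 196) [706.6 -38.9]
g (362, 318) [ 566.1 -260.7]
g (412, 330) [ 655.5 -285.3]
y (457, 140) [700.6  48.8]
y (394, 145) [605.9  41.4]
y (452, 22) [676.8 210.3]
y (391, 23) [592.6 209.2]
```

Call:
send_rows --moves '[[[-0.2, -0.75, 0.5, 0, 0, 0], [-0.2, -0.75, 0.5, 0, 0, 0], [-0.2, -0.75, 0.5, 0, 0, 0], [-0.2, -0.75, 0.5, 0, 0, 0], [-0.2, -0.75, 0.5, 0, 0, 0], [-0.2, -0.75, 0.5, 0, 0, 0], [-0.2, -0.75, 0.5, 0, 0, 0], [-0.2, -0.75, 0.5, 0, 0, 0], [-0.2, -0.75, 0.5, 0, 0, 0]]]'

```text
t: 4.38
eef_pos: [439.6, 253.1, 230.1]
tcp_rot: [3.141, 0.001, 0.002]
ft_force: [1.2, 0.3, 0.8]
opening: 1.0
```

Run:
```python
from h import *
print(env.state()['eef_pos'],env.state()['tcp_rot'])
c,T=cam('wrist'); im=c['image'].copy()
for k in ['flask_mid','milk_mid','yellow_tray']:
    for d in env.outline_of('wrist',k)[:1]:
        print(k,np.round(d['xy']),round(d['confidence'],2),ray(c,T,d['xy'],ZT.get(k,52)/2).round(),[np.round(v,1) for v in rect(c,T,d,ZT.get(k,26))])
save('w2',im)
```

```text
[439.63034974 253.09470184 230.14689081] [3.14083566e+00 1.25945616e-03 2.11211928e-03]
flask_mid [324. 169.] 0.74 [440. 265.  60.] [array([441.2, 277.4]), array([57.8, 37.7]), np.float64(84.6)]
milk_mid [326. 259.] 0.94 [442. 165.  54.] [array([442.3, 195.7]), array([49.9, 55.5]), np.float64(0.2)]
yellow_tray [495. 193.] 0.55 [630. 232.  26.] [array([633.8, 214. ]), array([102. , 188.1]), np.float64(4.7)]
```

View pics/w2.png

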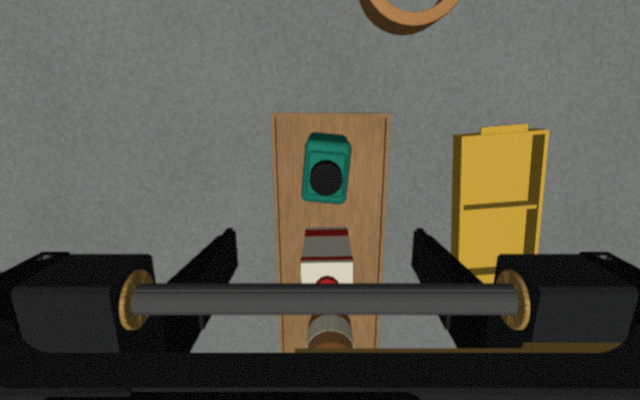

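The flask cap is at (325,178) with its long axis leaning about −5°. The yellow tray's far corners are (454,135) and (549,129).

Run:
```python
from h import *
c,T=cam('wrist')
for n,p,z in [('flaskcap',(325,178),119)]+[('fl',q,92) for q in [(306,135),(303,200),(350,140),(345,203)]]+[('y',q,26) for q in [(454,135),(549,129),(537,282),(452,282)]]: print(n,p,ray(c,T,p,z).round(1)[:2])
# yellow tray fit check: project candidate rim
for x,y,a in [(641.5,172.3,5)]:
    a=np.radians(a);r=np.array([[np.cos(a),-np.sin(a)],[np.sin(a),np.cos(a)]])
    print(proj(c,T,[[*(r@[u,v]+[x,y]),26] for u,v in [(-46,128),(46,128),(-42,42),(42,42)]]).round())
```

```text
flaskcap (325, 178) [441.8 267.5]
fl (306, 135) [425.2 300.3]
fl (303, 200) [421.5 240.9]
fl (350, 140) [464.  295.9]
fl (345, 203) [460.4 237.9]
y (454, 135) [580.2 294.2]
y (549, 129) [680.7 300.3]
y (537, 282) [698.2 118.5]
y (452, 282) [595.5 118.7]
[[458. 133.]
 [545. 126.]
 [460. 210.]
 [535. 203.]]
```

Call:
send_rows --moves '[[[0.008, -0.05, 0.0, 0, 0, 0.044], [0.008, -0.05, 0.1, 0, 0, 0.044], [0.008, -0.05, 0.25, 0, 0, 0.044], [0.008, -0.05, 0.38, 0, 0, 0.044], [0.008, -0.05, 0.5, 0, 0, 0.044], [0.008, -0.05, 0.577, 0, 0, 0.044], [0.008, -0.05, 0.577, 0, 0, 0.044], [0.008, -0.05, 0.577, 0, 0, 0.044]]]'

```text
t: 5.3
eef_pos: [442.8, 266.8, 57.6]
tcp_rot: [3.141, 0.001, -0.07]
ft_force: [0.0, 0.2, 0.7]
opening: 0.999
```

Call:
send_rows --moves '[[[0, 0, 0, 0, 0, 0], [0, 0, 0, 0, 0, 0], [0, 0, 0, 0, 0, 0], [0, 0, 0, 0, 0, 0], [0, 0, 0, 0, 0, 0]]]' --grip 1

```text
t: 5.72
eef_pos: [442.8, 267.5, 58.5]
tcp_rot: [-3.141, -0.001, -0.069]
ft_force: [-0.4, -0.5, -0.5]
opening: 0.705
```

Call:
send_rows --moves '[[[0, 0, 0, 0, 0, 0], [0, 0, 0, 0, 0, 0], [0, 0, 0, 0, 0, 0], [0, 0, 0, 0, 0, 0], [0, 0, 0, 0, 0, 0], [0, 0, 0, 0, 0, 0], [0, 0, -0.05, 0, 0, 0], [0, 0, -0.1, 0, 0, 0]]]'

```text
t: 6.38
eef_pos: [442.1, 267.1, 87.2]
tcp_rot: [3.14, 0.002, -0.069]
ft_force: [0.2, 0.3, -2.3]
opening: 0.442
```

Call:
send_rows --moves '[[[0.04, 0, -0.1, 0, 0, -0.02], [0.12, 0, -0.13, 0, 0, -0.05], [0.23, 0, -0.13, 0, 0, -0.099], [0.34, 0, -0.13, 0, 0, -0.099], [0.45, 0, -0.13, 0, 0, -0.099], [0.55, 0, -0.13, 0, 0, -0.099], [0.61, 0, -0.13, 0, 0, -0.099], [0.639, 0, -0.13, 0, 0, -0.099], [0.639, 0, -0.08, 0, 0, -0.099], [0.639, 0, -0.0, 0, 0, -0.099], [0.639, 0, 0.06, 0, 0, -0.099], [0.639, 0, 0.085, 0, 0, -0.099]]]'

```text
t: 7.38
eef_pos: [631.9, 253.8, 59.2]
tcp_rot: [3.141, 0.004, 0.086]
ft_force: [0.3, -0.2, -3.0]
opening: 0.442
```

Run:
```python
from h import *
s=env.state();print(s['eef_pos'],s['tcp_rot'],s['ft_force'],s['opening'])
c,T=cam('wrist'); save('w3',c['image'])
```

```text
[631.9034215  253.77354823  59.19984817] [3.14064149 0.00430853 0.08628103] [ 0.27741575 -0.17392418 -3.04871714] 0.4422128819047776
```

View pics/w3.png

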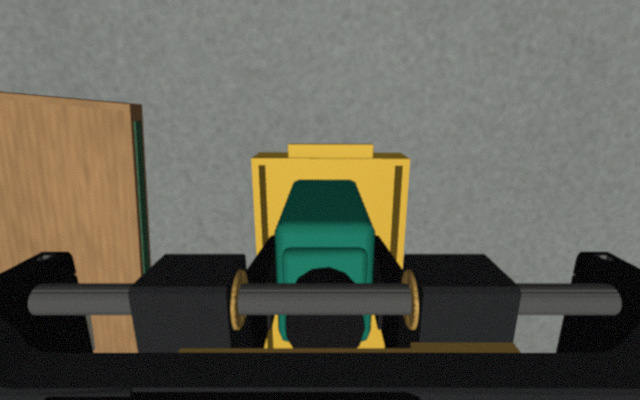

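Flask centred in the end cell (outline 275–375, walls 255–405). Lower the last millimetre, release and rise.

Call:
send_rows --moves '[[[0.004, 0, 0.006, 0, 0, 0], [0.004, 0, 0.006, 0, 0, 0], [0.004, 0, 0.006, 0, 0, 0], [0.004, 0, 0.006, 0, 0, 0], [0.004, 0, 0.006, 0, 0, 0], [0.004, 0, 0.006, 0, 0, 0], [0, 0, -0.05, 0, 0, 0], [0, 0, -0.15, 0, 0, 0], [0, 0, -0.28, 0, 0, 0], [0, 0, -0.41, 0, 0, 0], [0, 0, -0.54, 0, 0, 0], [0, 0, -0.58, 0, 0, 0]]]' --grip -1

```text
t: 8.43
eef_pos: [635.1, 254.6, 243.0]
tcp_rot: [-3.14, -0.008, 0.086]
ft_force: [0.6, -0.4, -0.2]
opening: 0.999
```

Call:
send_rows --moves '[[[-0.68, 0.97, 0, 0, 0, 0.055], [-0.68, 0.97, 0, 0, 0, 0.055], [-0.68, 0.97, 0, 0, 0, 0.055], [-0.68, 0.97, 0, 0, 0, 0.055], [-0.68, 0.97, 0, 0, 0, 0.055], [-0.68, 0.97, 0, 0, 0, 0.055], [-0.68, 0.97, 0, 0, 0, 0.055], [-0.68, 0.97, 0, 0, 0, 0.055], [-0.68, 0.97, 0, 0, 0, 0.055], [-0.68, 0.97, 0, 0, 0, 0.055], [-0.68, 0.97, 0, 0, 0, 0.055]]]'

```text
t: 9.35
eef_pos: [455.3, -54.2, 236.5]
tcp_rot: [3.141, -0.001, -0.003]
ft_force: [0.5, 0.8, -0.5]
opening: 1.001
```

Run:
```python
from h import *
s=env.state();print(s['eef_pos'],s['tcp_rot'],s['ft_force'],s['opening'])
c,T=cam('wrist'); save('w4',c['image'])
for k in ['bottle_mid','jar_mid','green_can_mid']:
    for d in env.outline_of('wrist',k)[:1]:
        print(k,np.round(d['xy']),round(d['confidence'],2),[np.round(v,1) for v in rect(c,T,d,ZT[k])])
im=c['image'].astype(int); h=(im.min(2)>150); h[:, :240]=0; h[:,400:]=0; h[250:]=0
n,l,st,ce=cv2.connectedComponentsWithStats(h.astype(np.uint8))
for i in range(1,n):
    if st[i,4]>60: print(st[i],ce[i].round(1),ray(c,T,ce[i],122).round(1))
```

```text
[455.31986506 -54.17013127 236.48205605] [ 3.14141559e+00 -9.01122877e-04 -2.88702969e-03] [ 0.52901378  0.75144974 -0.50602832] 1.0010681147673812
bottle_mid [324. 169.] 0.73 [array([455.9, -34.7]), array([53.2, 46. ]), np.float64(89.8)]
jar_mid [313.  72.] 0.92 [array([446.8,  46.9]), array([53.1, 51.9]), np.float64(71.2)]
green_can_mid [321. 260.] 0.93 [array([ 449.2, -114.9]), array([50., 44.]), np.float64(89.8)]
[ 307  170   36   35 1004] [324.4 186.9] [455.8 -46.4 122. ]
```

View pics/w4.png

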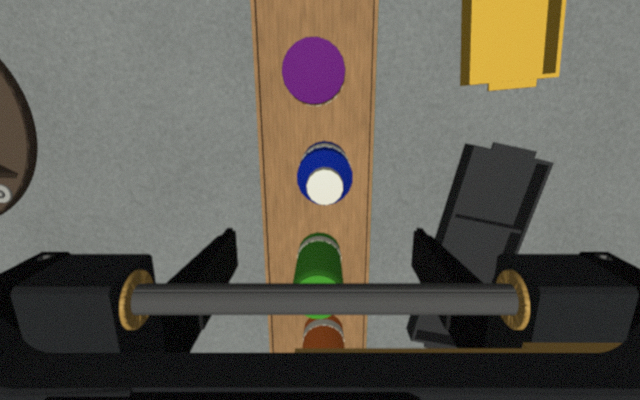

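Bottle cap at (324,187) gives (456,−46). Descend, grip and lift.

Call:
send_rows --moves '[[[0.002, -0.028, 0.05, 0, 0, 0], [0.002, -0.028, 0.15, 0, 0, 0], [0.002, -0.028, 0.28, 0, 0, 0], [0.002, -0.028, 0.41, 0, 0, 0], [0.002, -0.028, 0.53, 0, 0, 0], [0.002, -0.028, 0.595, 0, 0, 0], [0.002, -0.028, 0.595, 0, 0, 0]]]'

```text
t: 10.13
eef_pos: [454.8, -43.8, 54.1]
tcp_rot: [-3.14, 0.006, 0.001]
ft_force: [0.1, 1.2, -0.2]
opening: 1.001
```

Call:
send_rows --moves '[[[0, 0, 0, 0, 0, 0], [0, 0, 0, 0, 0, 0], [0, 0, 0, 0, 0, 0], [0, 0, 0, 0, 0, 0], [0, 0, 0, 0, 0, 0], [0, 0, 0, 0, 0, 0], [0, 0, 0, 0, 0, 0], [0, 0, 0, 0, 0, 0], [0, 0, 0, 0, 0, 0], [0, 0, 0, 0, 0, 0], [0, 0, -0.05, 0, 0, 0], [0, 0, -0.1, 0, 0, 0]]]' --grip 1

```text
t: 11.13
eef_pos: [455.5, -44.9, 87.4]
tcp_rot: [-3.141, 0.002, -0.0]
ft_force: [0.5, 0.0, -2.9]
opening: 0.561
```

Call:
send_rows --moves '[[[0.04, -0.02, -0.13, 0, 0, -0.02], [0.12, -0.08, -0.2, 0, 0, -0.056], [0.21, -0.17, -0.2, 0, 0, -0.056], [0.3, -0.27, -0.2, 0, 0, -0.056], [0.38, -0.37, -0.2, 0, 0, -0.056], [0.46, -0.47, -0.2, 0, 0, -0.056], [0.53, -0.57, -0.2, 0, 0, -0.056], [0.59, -0.66, -0.2, 0, 0, -0.056], [0.618, -0.71, -0.2, 0, 0, -0.056], [0.618, -0.72, -0.2, 0, 0, -0.056], [0.618, -0.72, -0.12, 0, 0, -0.056], [0.618, -0.72, -0.02, 0, 0, -0.056]]]'

```text
t: 12.13
eef_pos: [642.1, 171.1, 94.6]
tcp_rot: [-3.142, -0.003, 0.088]
ft_force: [1.0, 0.0, -3.0]
opening: 0.56
```

Call:
send_rows --moves '[[[0, 0, 0.05, 0, 0, 0], [0, 0, 0.075, 0, 0, 0], [0, 0, 0.075, 0, 0, 0]]]'

```text
t: 12.38
eef_pos: [640.5, 170.2, 69.3]
tcp_rot: [3.141, 0.004, 0.087]
ft_force: [-0.3, 0.0, -2.0]
opening: 0.556
```

Run:
```python
from h import *
s=env.state();print(s['eef_pos'],s['tcp_rot'],s['ft_force'],s['opening'])
c,T=cam('wrist'); save('w5',c['image'])
```

```text
[640.49974867 170.20443392  69.30582378] [3.14118024 0.00350286 0.08712874] [-0.30766456  0.01346557 -1.96471046] 0.556400403648221
```

View pics/w5.png

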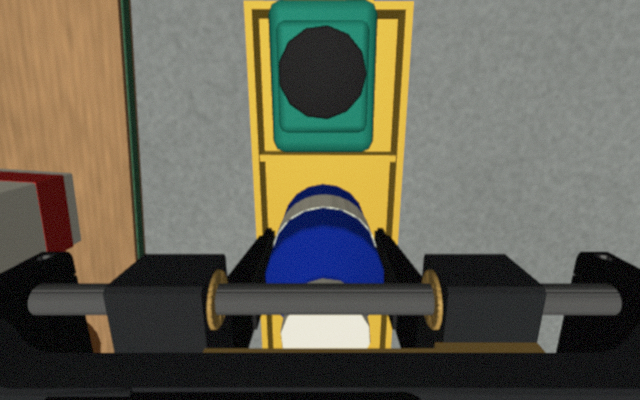

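The flask stands in its cell (top at 322,75) and the bottle is over the middle cell. Lower about 11 mm more and check contact.

Call:
send_rows --moves '[[[0, 0, 0.02, 0, 0, 0], [0, 0, 0.036, 0, 0, 0], [0, 0, 0.036, 0, 0, 0]]]'

```text
t: 12.68
eef_pos: [641.5, 170.8, 60.1]
tcp_rot: [3.141, 0.0, 0.088]
ft_force: [-0.9, -0.0, -2.1]
opening: 0.564
```

Call:
send_rows --moves '[[[0, 0, 0.005, 0, 0, 0], [0, 0, 0.008, 0, 0, 0], [0, 0, 0.008, 0, 0, 0]]]'

```text
t: 12.93
eef_pos: [641.7, 171.0, 58.2]
tcp_rot: [3.141, -0.0, 0.088]
ft_force: [0.0, -0.1, -2.5]
opening: 0.562
```

Call:
send_rows --moves '[[[0, 0, 0.004, 0, 0, 0], [0, 0, 0.006, 0, 0, 0], [0, 0, 0.006, 0, 0, 0]]]'

```text
t: 13.18
eef_pos: [641.7, 171.0, 58.0]
tcp_rot: [3.142, -0.001, 0.088]
ft_force: [-5.0, -0.8, 14.3]
opening: 0.556
```

Contact with the floor felt; release and rise.

Call:
send_rows --moves '[[[0, 0, -0.003, 0, 0, 0], [0, 0, -0.003, 0, 0, 0], [0, 0, -0.003, 0, 0, 0], [0, 0, -0.003, 0, 0, 0], [0, 0, -0.003, 0, 0, 0], [0, 0, -0.003, 0, 0, 0], [0, 0, -0.05, 0, 0, 0], [0, 0, -0.15, 0, 0, 0], [0, 0, -0.28, 0, 0, 0], [0, 0, -0.41, 0, 0, 0], [0, 0, -0.54, 0, 0, 0], [0, 0, -0.58, 0, 0, 0]]]' --grip -1

```text
t: 14.18
eef_pos: [643.1, 171.3, 236.4]
tcp_rot: [-3.141, -0.008, 0.088]
ft_force: [0.2, 0.6, -0.4]
opening: 0.998
```

Call:
send_rows --moves '[[[-0.5, 0.95, 0, 0, 0, 0.056], [-0.5, 0.95, 0, 0, 0, 0.056], [-0.5, 0.95, 0, 0, 0, 0.056], [-0.5, 0.95, 0, 0, 0, 0.056], [-0.5, 0.95, 0, 0, 0, 0.056], [-0.5, 0.95, 0, 0, 0, 0.056], [-0.5, 0.95, 0, 0, 0, 0.056], [-0.5, 0.95, 0, 0, 0, 0.056], [-0.5, 0.95, 0, 0, 0, 0.056], [-0.5, 0.95, 0, 0, 0, 0.056]]]'

```text
t: 15.02
eef_pos: [516.6, -127.4, 230.0]
tcp_rot: [-3.142, 0.0, -0.003]
ft_force: [-0.6, 0.5, -0.1]
opening: 0.998
```

Next to the view pose over orange A, about (452,−268).

Call:
send_rows --moves '[[[-0.22, 0.47, 0, 0, 0, 0], [-0.22, 0.47, 0, 0, 0, 0], [-0.22, 0.47, 0, 0, 0, 0], [-0.22, 0.47, 0, 0, 0, 0], [-0.22, 0.47, 0, 0, 0, 0], [-0.22, 0.47, 0, 0, 0, 0]]]'

```text
t: 15.52
eef_pos: [451.1, -267.3, 229.9]
tcp_rot: [-3.141, 0.0, -0.002]
ft_force: [-0.1, 0.7, 0.1]
opening: 1.0
```

Run:
```python
from h import *
s=env.state();print(s['eef_pos'],s['tcp_rot'],s['ft_force'],s['opening'])
c,T=cam('wrist'); save('w6',c['image'])
for k in ['orange_can_mid','green_can_mid']:
    for d in env.outline_of('wrist',k)[:2]:
        r=np.argwhere(d['region']); lo=r.max(0); m=r[r[:,0]>lo[0]-12]
        print(k,np.round(d['xy']),round(d['confidence'],2),r.min(0),lo,[np.round(v,1) for v in rect(c,T,d,114)])
```

```text
[ 451.11759306 -267.31341777  229.88133724] [-3.14128427e+00  1.11352621e-04 -1.92493067e-03] [-0.12990814  0.74844131  0.11799988] 1.000392958329349
orange_can_mid [328. 185.] 0.91 [149 298] [222 356] [array([ 453.7, -259.5]), array([63.3, 49.4]), np.float64(89.9)]
orange_can_mid [323. 272.] 0.9 [242 302] [330 349] [array([ 452.3, -329.6]), array([39.4, 43. ]), np.float64(89.9)]
green_can_mid [319.  55.] 0.64 [ 20 289] [ 93 353] [array([ 449.3, -156.9]), array([49.3, 50.3]), np.float64(45.9)]
```

View pics/w6.png

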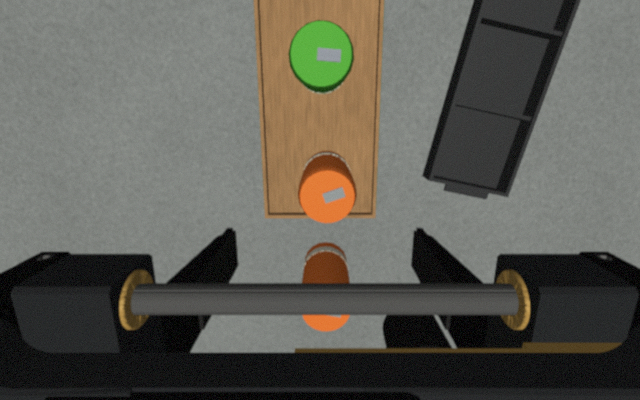

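Orange A top is at (327,195), in the carton; B is at (325,315), outside it. Can A is at about (453.5,−265).

Call:
send_rows --moves '[[[0.008, -0.008, 0.05, 0, 0, 0], [0.008, -0.008, 0.15, 0, 0, 0], [0.008, -0.008, 0.28, 0, 0, 0], [0.008, -0.008, 0.41, 0, 0, 0], [0.008, -0.008, 0.52, 0, 0, 0], [0.008, -0.008, 0.573, 0, 0, 0], [0.008, -0.008, 0.573, 0, 0, 0]]]'

```text
t: 16.25
eef_pos: [452.9, -262.4, 55.1]
tcp_rot: [-3.138, 0.004, 0.002]
ft_force: [-1.0, 0.2, -0.1]
opening: 1.002
```

Call:
send_rows --moves '[[[0, 0, 0, 0, 0, 0], [0, 0, 0, 0, 0, 0], [0, 0, 0, 0, 0, 0], [0, 0, 0, 0, 0, 0], [0, 0, 0, 0, 0, 0], [0, 0, 0, 0, 0, 0], [0, 0, 0, 0, 0, 0], [0, 0, 0, 0, 0, 0], [0, 0, 0, 0, 0, 0], [0, 0, 0, 0, 0, 0], [0, 0, -0.05, 0, 0, 0], [0, 0, -0.1, 0, 0, 0]]]' --grip 1

```text
t: 17.25
eef_pos: [453.0, -264.3, 87.8]
tcp_rot: [-3.14, 0.002, -0.0]
ft_force: [-0.3, 0.3, -2.8]
opening: 0.546
```

Run:
```python
from h import *
s=env.state();print(s['eef_pos'],s['tcp_rot'],s['ft_force'],s['opening'])
```

```text
[ 452.95609197 -264.34049574   87.80879963] [-3.14019606e+00  1.87826549e-03 -4.67159991e-04] [-0.30356023  0.25648606 -2.7804964 ] 0.5459484936828627
```

Call:
send_rows --moves '[[[0.04, -0.04, -0.13, 0, 0, -0.02], [0.1, -0.12, -0.2, 0, 0, -0.056], [0.16, -0.23, -0.2, 0, 0, -0.056], [0.22, -0.34, -0.2, 0, 0, -0.056], [0.28, -0.45, -0.2, 0, 0, -0.056], [0.34, -0.56, -0.2, 0, 0, -0.056], [0.4, -0.67, -0.2, 0, 0, -0.056], [0.45, -0.78, -0.2, 0, 0, -0.056], [0.48, -0.86, -0.2, 0, 0, -0.056], [0.5, -0.9, -0.2, 0, 0, -0.056], [0.5, -0.9, -0.2, 0, 0, -0.056]]]'

```text
t: 18.17
eef_pos: [604.1, 7.5, 147.7]
tcp_rot: [-3.141, 0.0, 0.09]
ft_force: [-1.0, 0.1, -2.7]
opening: 0.543
```

Call:
send_rows --moves '[[[0.06, -0.08, 0, 0, 0, 0], [0.13, -0.18, 0, 0, 0, 0], [0.17, -0.25, 0, 0, 0, 0], [0.174, -0.258, 0, 0, 0, 0], [0.174, -0.258, 0.06, 0, 0, 0], [0.174, -0.258, 0.15, 0, 0, 0], [0.174, -0.258, 0.23, 0, 0, 0], [0.174, -0.258, 0.27, 0, 0, 0], [0.174, -0.258, 0.285, 0, 0, 0], [0.174, -0.258, 0.285, 0, 0, 0]]]'

```text
t: 19.0
eef_pos: [648.4, 86.0, 62.0]
tcp_rot: [3.142, 0.002, 0.087]
ft_force: [0.7, 0.7, -1.6]
opening: 0.544
```

Run:
```python
from h import *
s=env.state();print(s['eef_pos'],s['tcp_rot'],s['ft_force'],s['opening'])
c,T=cam('wrist'); save('w7',c['image'])
```

```text
[648.44408901  85.96229838  62.04209989] [3.14152033e+00 1.64257896e-03 8.67368412e-02] [ 0.65169789  0.73860235 -1.60239475] 0.5444281155343137
```

View pics/w7.png

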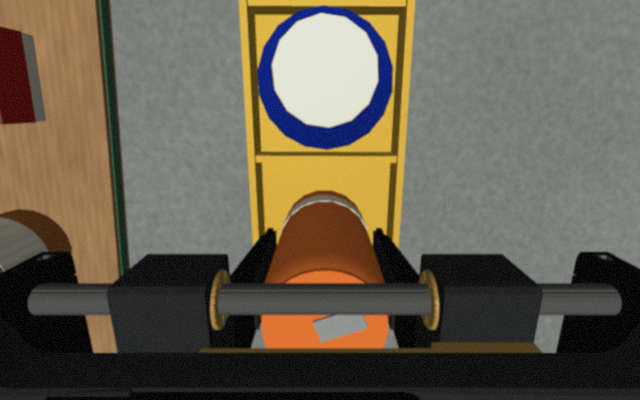

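The bottle stands centred in its cell (325,75), and the orange can is inside the last cell. Lower to contact.

Call:
send_rows --moves '[[[0, 0, 0.006, 0, 0, 0], [0, 0, 0.011, 0, 0, 0], [0, 0, 0.011, 0, 0, 0]]]'

```text
t: 19.3
eef_pos: [649.0, 86.9, 60.1]
tcp_rot: [3.141, -0.001, 0.088]
ft_force: [0.1, 0.0, -2.1]
opening: 0.548
```

Call:
send_rows --moves '[[[0, 0, 0.004, 0, 0, 0], [0, 0, 0.007, 0, 0, 0], [0, 0, 0.007, 0, 0, 0]]]'

```text
t: 19.55
eef_pos: [649.1, 87.0, 58.6]
tcp_rot: [3.141, -0.001, 0.088]
ft_force: [-2.7, -0.9, 6.4]
opening: 0.539
```

Call:
send_rows --moves '[[[0, 0, -0.003, 0, 0, 0], [0, 0, -0.003, 0, 0, 0], [0, 0, -0.003, 0, 0, 0], [0, 0, -0.003, 0, 0, 0], [0, 0, -0.003, 0, 0, 0], [0, 0, -0.003, 0, 0, 0], [0, 0, -0.05, 0, 0, 0], [0, 0, -0.15, 0, 0, 0], [0, 0, -0.28, 0, 0, 0], [0, 0, -0.41, 0, 0, 0], [0, 0, -0.54, 0, 0, 0], [0, 0, -0.58, 0, 0, 0]]]' --grip -1

```text
t: 20.55
eef_pos: [650.2, 87.1, 237.6]
tcp_rot: [3.141, -0.008, 0.088]
ft_force: [0.2, 0.7, 0.7]
opening: 1.001
```

Call:
send_rows --moves '[[[-0.685, 0.1, 0, 0, 0, 0.056], [-0.685, 0.1, 0, 0, 0, 0.056], [-0.685, 0.1, 0, 0, 0, 0.056], [-0.685, 0.1, 0, 0, 0, 0.056], [-0.685, 0.1, 0, 0, 0, 0.056], [-0.685, 0.1, 0, 0, 0, 0.056], [-0.685, 0.1, 0, 0, 0, 0.056], [-0.685, 0.1, 0, 0, 0, 0.056]]]'

```text
t: 21.22
eef_pos: [447.5, 39.0, 231.8]
tcp_rot: [3.141, -0.002, -0.001]
ft_force: [0.2, 0.4, 0.3]
opening: 1.0
```

Run:
```python
from h import *
s=env.state();print(s['eef_pos'],s['tcp_rot'],s['ft_force'],s['opening'])
c,T=cam('wrist'); save('w8',c['image'])
for k in ['jar_mid','milk_mid']:
    for d in env.outline_of('wrist',k)[:1]:
        print(k,np.round(d['xy']),round(d['confidence'],2),[np.round(v,1) for v in rect(c,T,d,100)])
im=c['image'].astype(int); h=(im[...,2]-im[...,1]>50)&(im[...,0]-im[...,1]>30); 
n,l,st,ce=cv2.connectedComponentsWithStats(h.astype(np.uint8))
for i in range(1,n):
    if st[i,4]>300: print(st[i],ce[i].round(1),ray(c,T,ce[i],100).round(1))
c,T=cam('scene'); save('s8',cv2.resize(c['image'][130:290,170:430],None,fx=3,fy=3,interpolation=cv2.INTER_CUBIC))
# grey tray fit from w6 corners uses saved pose
```

```text
[447.45754772  39.02375623 231.84663723] [ 3.14142940e+00 -1.69054111e-03 -6.22672873e-04] [0.24121821 0.39176788 0.25671594] 1.000399312257767
jar_mid [322. 172.] 0.78 [array([446.8,  53. ]), array([62.1, 51.7]), np.float64(90.0)]
milk_mid [316.  47.] 0.73 [array([442.7, 157.3]), array([50.3, 56.1]), np.float64(1.5)]
[ 294  152   58   57 2571] [322.8 180.3] [446.6  48.6 100. ]
```

View pics/s8.png

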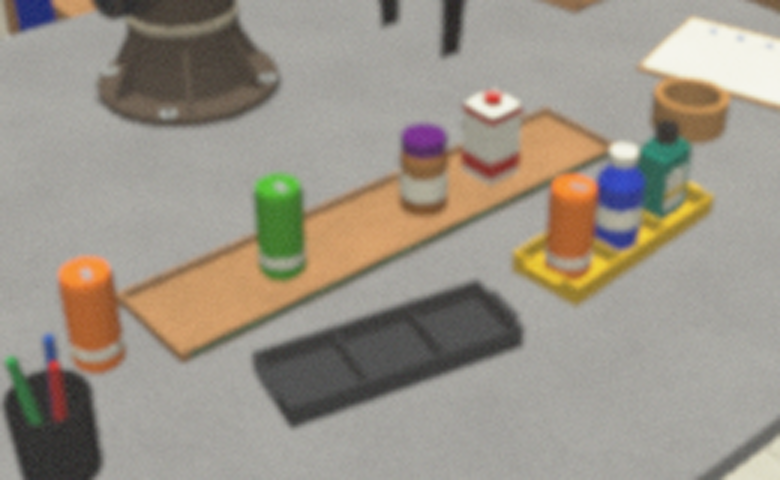

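The yellow order is complete, all three upright (crop: can 573,225; bottle 622,195; flask 666,170). Jar is at (446.7,48.6). I check the grey tray fit against w6 while descending.

Run:
```python
from h import *
c,_=cam('wrist')
def Tof(p,yaw):
    W=np.eye(4);W[:3,:3]=R.from_euler('xyz',[np.pi,0,yaw]).as_matrix();W[:3,3]=p;return W@np.array(c['mount'])
T6=Tof([451.1,-267.3,229.9],-.002); T4=Tof([455.3,-54.2,236.5],-.003)
from scipy.optimize import least_squares
obs=[(T6,(425,180),(-46,-128)),(T6,(510,195),(46,-128)),(T4,(467,145),(-46,128)),(T4,(553,160),(46,128))]
def f(v):
    r=R.from_euler('z',v[2]).as_matrix()[:2,:2]; return np.concatenate([proj(c,T,[*(r@m+v[:2]),26])[0]-p for T,p,m in obs])
s=least_squares(f,[636,-155,-.22]);print(s.x,s.fun.round(1))
x,y,a=s.x; print([(x-np.sin(a)*d,y+np.cos(a)*d) for d in(-84,0,84)])
```

```text
[ 6.35276799e+02 -1.56826820e+02 -1.90509926e-01] [ 3.   0.1 -2.3  0.2  2.6 -0.6 -3.3 -0.1]
[(np.float64(619.3705913752759), np.float64(-239.30707541259216)), (np.float64(635.2767994706212), np.float64(-156.82681993270427)), (np.float64(651.1830075659665), np.float64(-74.3465644528164))]
```

Call:
send_rows --moves '[[[-0.003, -0.032, 0.05, 0, 0, 0], [-0.003, -0.032, 0.15, 0, 0, 0], [-0.003, -0.032, 0.28, 0, 0, 0], [-0.003, -0.032, 0.41, 0, 0, 0], [-0.003, -0.032, 0.53, 0, 0, 0], [-0.003, -0.032, 0.6, 0, 0, 0], [-0.003, -0.032, 0.622, 0, 0, 0], [-0.003, -0.032, 0.622, 0, 0, 0]]]'

```text
t: 22.13
eef_pos: [445.5, 48.8, 43.3]
tcp_rot: [-3.142, 0.003, -0.0]
ft_force: [0.9, 0.7, 0.2]
opening: 0.995
```

Call:
send_rows --moves '[[[0, 0, 0, 0, 0, 0], [0, 0, 0, 0, 0, 0], [0, 0, 0, 0, 0, 0], [0, 0, 0, 0, 0, 0], [0, 0, 0, 0, 0, 0], [0, 0, 0, 0, 0, 0], [0, 0, 0, 0, 0, 0], [0, 0, 0, 0, 0, 0], [0, 0, 0, 0, 0, 0], [0, 0, 0, 0, 0, 0], [0, 0, -0.05, 0, 0, 0], [0, 0, -0.1, 0, 0, 0]]]' --grip 1

```text
t: 23.13
eef_pos: [445.1, 48.7, 74.5]
tcp_rot: [-3.142, 0.003, -0.0]
ft_force: [0.4, -0.6, -3.7]
opening: 0.588
```

Call:
send_rows --moves '[[[0.04, 0.0, -0.13, 0, 0, 0.03], [0.13, 0.04, -0.2, 0, 0, 0.08], [0.24, 0.1, -0.2, 0, 0, 0.13], [0.34, 0.18, -0.2, 0, 0, 0.13], [0.43, 0.27, -0.2, 0, 0, 0.13], [0.51, 0.37, -0.2, 0, 0, 0.13], [0.57, 0.47, -0.2, 0, 0, 0.13], [0.61, 0.57, -0.2, 0, 0, 0.13], [0.63, 0.65, -0.2, 0, 0, 0.13], [0.634, 0.685, -0.2, 0, 0, 0.13], [0.634, 0.685, -0.14, 0, 0, 0.13], [0.634, 0.685, -0.05, 0, 0, 0.13]]]'

```text
t: 24.13
eef_pos: [636.5, -157.8, 90.9]
tcp_rot: [3.141, -0.003, -0.206]
ft_force: [0.8, -0.1, -3.3]
opening: 0.584
```

Call:
send_rows --moves '[[[0, 0, 0.06, 0, 0, 0], [0, 0, 0.1, 0, 0, 0], [0, 0, 0.115, 0, 0, 0], [0, 0, 0.115, 0, 0, 0]]]'

```text
t: 24.47
eef_pos: [635.5, -156.4, 54.3]
tcp_rot: [-3.141, 0.002, -0.204]
ft_force: [0.4, -0.8, -2.9]
opening: 0.589
```

Run:
```python
from h import *
s=env.state();print(s['eef_pos'],s['tcp_rot'],s['ft_force'],s['opening'])
c,T=cam('wrist'); save('w9',c['image'])
```

```text
[ 635.47026275 -156.41601212   54.31449376] [-3.14137990e+00  1.89766508e-03 -2.04223714e-01] [ 0.42956043 -0.80882424 -2.86918567] 0.5885032326122498
```

View pics/w9.png

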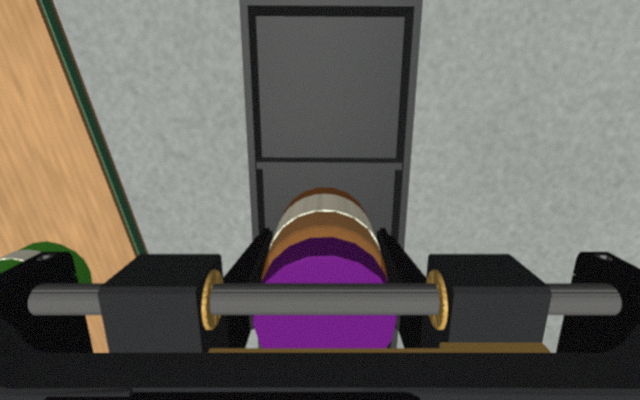

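The jar is over the middle grey cell, centred between the walls at 255 and 405. Lower to contact.

Call:
send_rows --moves '[[[0, 0, 0.015, 0, 0, 0], [0, 0, 0.024, 0, 0, 0], [0, 0, 0.024, 0, 0, 0]]]'

```text
t: 24.77
eef_pos: [636.0, -156.8, 48.2]
tcp_rot: [3.141, -0.0, -0.204]
ft_force: [-0.1, -0.0, -3.3]
opening: 0.587
```

Call:
send_rows --moves '[[[0, 0, 0.003, 0, 0, 0], [0, 0, 0.005, 0, 0, 0], [0, 0, 0.005, 0, 0, 0]]]'

```text
t: 25.02
eef_pos: [636.0, -156.9, 46.7]
tcp_rot: [3.141, -0.0, -0.205]
ft_force: [-0.1, -0.2, -3.9]
opening: 0.587
```

Call:
send_rows --moves '[[[0, 0, 0.003, 0, 0, 0], [0, 0, 0.005, 0, 0, 0], [0, 0, 0.005, 0, 0, 0]]]'

```text
t: 25.27
eef_pos: [636.0, -156.9, 45.2]
tcp_rot: [3.141, -0.0, -0.205]
ft_force: [0.5, -0.8, -1.2]
opening: 0.58
```

Call:
send_rows --moves '[[[0, 0, 0, 0, 0, 0], [0, 0, 0, 0, 0, 0], [0, 0, 0, 0, 0, 0], [0, 0, 0, 0, 0, 0], [0, 0, 0, 0, 0, 0], [0, 0, 0, 0, 0, 0], [0, 0, -0.05, 0, 0, 0], [0, 0, -0.15, 0, 0, 0], [0, 0, -0.28, 0, 0, 0], [0, 0, -0.41, 0, 0, 0], [0, 0, -0.54, 0, 0, 0], [0, 0, -0.63, 0, 0, 0]]]' --grip -1

```text
t: 26.27
eef_pos: [636.3, -157.0, 238.0]
tcp_rot: [3.141, -0.003, -0.204]
ft_force: [0.7, -1.4, 0.1]
opening: 0.996
```

Call:
send_rows --moves '[[[-0.837, -0.864, 0, 0, 0, -0.13], [-0.837, -0.864, 0, 0, 0, -0.13], [-0.837, -0.864, 0, 0, 0, -0.13], [-0.837, -0.864, 0, 0, 0, -0.13], [-0.837, -0.864, 0, 0, 0, -0.13], [-0.837, -0.864, 0, 0, 0, -0.13], [-0.837, -0.864, 0, 0, 0, -0.13], [-0.837, -0.864, 0, 0, 0, -0.13], [-0.837, -0.864, 0, 0, 0, -0.13], [-0.837, -0.864, 0, 0, 0, -0.13], [-0.837, -0.864, 0, 0, 0, -0.13]]]'

```text
t: 27.18
eef_pos: [442.3, 148.9, 234.4]
tcp_rot: [3.142, -0.001, 0.002]
ft_force: [0.0, 0.8, 0.2]
opening: 0.997
```

Run:
```python
from h import *
s=env.state();print(s['eef_pos'],s['tcp_rot'],s['ft_force'],s['opening'])
c,T=cam('wrist'); save('w10',c['image'])
for k in ['milk_mid']:
    for d in env.outline_of('wrist',k)[:1]:
        print(k,np.round(d['xy']),round(d['confidence'],2),[np.round(v,1) for v in rect(c,T,d,101)])
im=c['image'].astype(int); h=(im[...,0]-im[...,1]>70)&(im[...,0]-im[...,2]>70); 
n,l,st,ce=cv2.connectedComponentsWithStats(h.astype(np.uint8))
for i in range(1,n):
    if st[i,4]>200: print(st[i],ce[i].round(1),ray(c,T,ce[i],109).round(1))
save('w10c',cv2.resize(c['image'][110:260,240:420],None,fx=3,fy=3))
```

```text
[442.25474989 148.8655629  234.40306855] [ 3.14156420e+00 -8.80724156e-04  2.42635690e-03] [0.01528578 0.78594295 0.20147999] 0.9973816945697449
milk_mid [325. 175.] 0.76 [array([442.2, 164.4]), array([51.1, 60.5]), np.float64(0.1)]
[311 168  26  26 519] [324.  180.3] [442.3 159.9 109. ]
[531 240  44  14 450] [553.5 247.8] [653.1  97.1 109. ]
```

View pics/w10c.png

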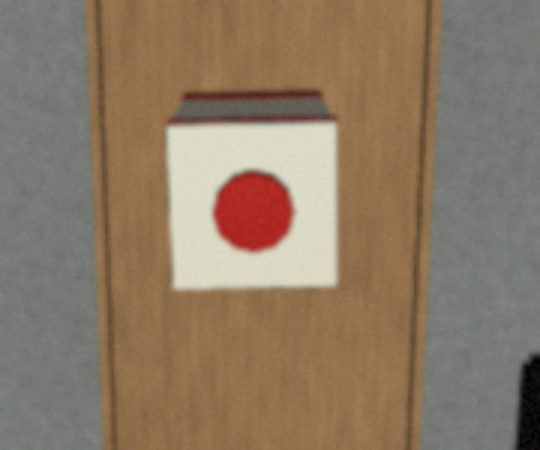

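Milk cap (324,180) → (442.3,159.9), square to within 1°. Grip it.

Call:
send_rows --moves '[[[0, -0.037, 0.05, 0, 0, 0], [0, -0.037, 0.15, 0, 0, 0], [0, -0.037, 0.28, 0, 0, 0], [0, -0.037, 0.41, 0, 0, 0], [0, -0.037, 0.53, 0, 0, 0], [0, -0.037, 0.598, 0, 0, 0], [0, -0.037, 0.598, 0, 0, 0], [0, -0.037, 0.598, 0, 0, 0]]]'

```text
t: 27.95
eef_pos: [443.1, 158.1, 54.1]
tcp_rot: [3.141, 0.002, -0.002]
ft_force: [-0.0, -0.0, 0.7]
opening: 1.004
```

Call:
send_rows --moves '[[[0, 0, 0, 0, 0, 0], [0, 0, 0, 0, 0, 0], [0, 0, 0, 0, 0, 0], [0, 0, 0, 0, 0, 0], [0, 0, 0, 0, 0, 0], [0, 0, 0, 0, 0, 0], [0, 0, 0, 0, 0, 0], [0, 0, 0, 0, 0, 0], [0, 0, 0, 0, 0, 0], [0, 0, 0, 0, 0, 0], [0, 0, -0.05, 0, 0, 0], [0, 0, -0.1, 0, 0, 0]]]' --grip 1

```text
t: 28.95
eef_pos: [442.1, 158.9, 84.2]
tcp_rot: [3.141, 0.002, -0.0]
ft_force: [0.8, -0.4, -1.7]
opening: 0.528
```

Run:
```python
from h import *
s=env.state();print(s['eef_pos'],s['tcp_rot'],s['ft_force'],s['opening'])
```

```text
[442.10312604 158.87072511  84.19157187] [ 3.14093899e+00  2.43706766e-03 -2.54760158e-04] [ 0.81342688 -0.35195631 -1.66658046] 0.5277504788783992
```

Call:
send_rows --moves '[[[0.03, 0.02, -0.13, 0, 0, 0.03], [0.1, 0.09, -0.2, 0, 0, 0.08], [0.18, 0.18, -0.2, 0, 0, 0.13], [0.27, 0.28, -0.2, 0, 0, 0.13], [0.36, 0.38, -0.2, 0, 0, 0.13], [0.45, 0.48, -0.2, 0, 0, 0.13], [0.53, 0.58, -0.2, 0, 0, 0.13], [0.6, 0.67, -0.2, 0, 0, 0.13], [0.66, 0.74, -0.2, 0, 0, 0.13], [0.69, 0.775, -0.2, 0, 0, 0.13], [0.697, 0.779, -0.2, 0, 0, 0.13], [0.697, 0.779, -0.16, 0, 0, 0.13]]]'

```text
t: 29.95
eef_pos: [652.6, -75.4, 133.3]
tcp_rot: [3.142, -0.002, -0.206]
ft_force: [0.4, -0.3, -2.5]
opening: 0.527
```

Call:
send_rows --moves '[[[0, 0, 0.06, 0, 0, 0], [0, 0, 0.14, 0, 0, 0], [0, 0, 0.2, 0, 0, 0], [0, 0, 0.235, 0, 0, 0], [0, 0, 0.24, 0, 0, 0], [0, 0, 0.24, 0, 0, 0]]]'

```text
t: 30.45
eef_pos: [651.3, -74.1, 60.1]
tcp_rot: [3.142, 0.001, -0.204]
ft_force: [0.7, 0.5, -2.9]
opening: 0.525
```

Run:
```python
from h import *
s=env.state();print(s['eef_pos'],s['tcp_rot'],s['ft_force'],s['opening'])
c,T=cam('wrist'); save('w11',c['image'])
```

```text
[651.26059542 -74.06143872  60.0836614 ] [ 3.14154304e+00  1.34030504e-03 -2.03822206e-01] [ 0.67067458  0.49926803 -2.87258953] 0.525431229098311
```

View pics/w11.png

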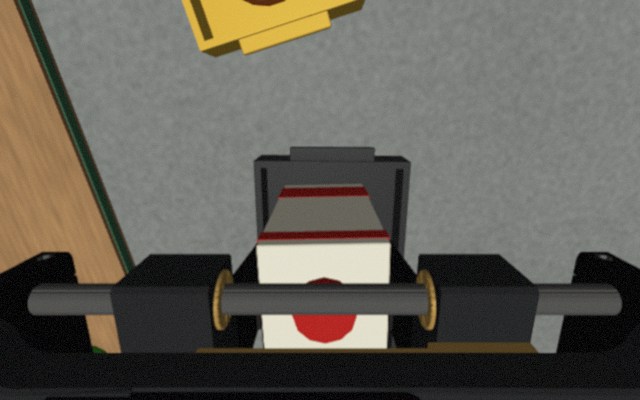

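The milk is inside the end cell, centred. Lower to contact.

Call:
send_rows --moves '[[[0, 0, 0.008, 0, 0, 0], [0, 0, 0.014, 0, 0, 0], [0, 0, 0.014, 0, 0, 0]]]'

```text
t: 30.75
eef_pos: [651.8, -74.7, 56.8]
tcp_rot: [3.141, -0.001, -0.205]
ft_force: [-0.8, 0.7, -2.5]
opening: 0.529
```

Call:
send_rows --moves '[[[0, 0, 0.002, 0, 0, 0], [0, 0, 0.004, 0, 0, 0], [0, 0, 0.004, 0, 0, 0]]]'

```text
t: 31.0
eef_pos: [651.8, -74.8, 55.3]
tcp_rot: [3.141, -0.0, -0.204]
ft_force: [-0.0, 0.3, -2.8]
opening: 0.531
```

Call:
send_rows --moves '[[[0, 0, 0.002, 0, 0, 0], [0, 0, 0.004, 0, 0, 0], [0, 0, 0.004, 0, 0, 0]]]'

```text
t: 31.25
eef_pos: [651.8, -74.8, 54.8]
tcp_rot: [3.141, -0.001, -0.205]
ft_force: [-2.9, 0.2, 5.1]
opening: 0.528
```

Contact. Release, rise, and move back clear for a final check.

Call:
send_rows --moves '[[[0, 0, -0.003, 0, 0, 0], [0, 0, -0.003, 0, 0, 0], [0, 0, -0.003, 0, 0, 0], [0, 0, -0.003, 0, 0, 0], [0, 0, -0.003, 0, 0, 0], [0, 0, -0.003, 0, 0, 0], [0, 0, -0.05, 0, 0, 0], [0, 0, -0.15, 0, 0, 0], [0, 0, -0.28, 0, 0, 0], [0, 0, -0.41, 0, 0, 0], [0, 0, -0.54, 0, 0, 0], [0, 0, -0.66, 0, 0, 0]]]' --grip -1

```text
t: 32.25
eef_pos: [651.6, -74.7, 254.5]
tcp_rot: [3.141, -0.001, -0.205]
ft_force: [1.0, -0.7, -0.5]
opening: 1.001
```

Call:
send_rows --moves '[[[-0.55, -0.25, -0.2, 0, 0, 0], [-0.55, -0.25, -0.2, 0, 0, 0], [-0.55, -0.25, -0.2, 0, 0, 0], [-0.55, -0.25, -0.2, 0, 0, 0], [-0.55, -0.25, -0.2, 0, 0, 0], [-0.55, -0.25, -0.2, 0, 0, 0], [-0.55, -0.25, -0.2, 0, 0, 0]]]'

```text
t: 32.83
eef_pos: [505.1, 32.8, 313.0]
tcp_rot: [-3.141, -0.002, -0.203]
ft_force: [0.2, 0.1, -0.2]
opening: 1.0
```

Run:
```python
from h import *
s=env.state();print(s['t'],s['eef_pos'],s['tcp_rot'],s['ft_force'],s['opening'])
a=cam('scene')[0]['image'][130:290,170:430]; b=cam('top')[0]['image'][130:250,170:480]
a=cv2.resize(a,(780,480),interpolation=cv2.INTER_CUBIC); b=cv2.resize(b,(780,302),interpolation=cv2.INTER_CUBIC)
save('fin',cv2.resize(np.vstack([a,b]),None,fx=.76,fy=.76))
```

```text
32.8333 [505.05856757  32.81067815 313.03632666] [-3.14142262e+00 -2.23293450e-03 -2.03105259e-01] [ 0.2103924   0.09635685 -0.24062413] 1.00039896759829
```

View pics/fin.png

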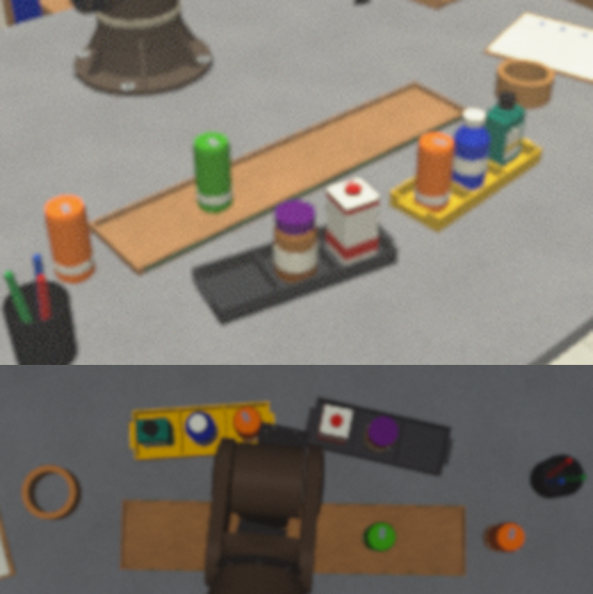

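All five items stand upright in their own cells, and the green can, second orange can, tape roll and pen cup are where they were. Handing in.

```bash
python3 -c "
from h import *
print(env.job_done())"
```

```text
the job is handed in; nothing more can be done
None
```

Both orders are made up and handed in at about 33 s of robot time.

- **Yellow tray (filled first):** the teal flask, the blue bottle and the orange can, each in its own cell. The orange can is the left-most one, the one in the carton.
- **Grey tray (after that):** the amber jar in the middle cell and the milk carton in the cell beside it.

**Final checks:** the last scene and top pictures show all five items upright, one to a cell. The green can, the second orange can, the tape roll and the pen cup were not touched. The arm was clear of everything, with the gripper open and the force reading near zero.

**Contact forces:** I lowered the bottle, orange can, jar and milk carton until I felt the cell floor. The highest force read was about 15 N, for the bottle. The flask showed no contact before its release and was let go within about 1 mm of the floor.

**Disagreement:** the grey tray's yaw came out between −11° and −13° depending on the fit. I placed at −11.7°, and both items looked centred in their cells. No check failed.

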